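Sweep spent lava stones off the potting board

TASK

Clear the potting board: sweep the four spent dark red lava stones along the board and off its open end into the green tub, only pushing them with your fingers, never pinching one or picking it up. The little pot, the wire spool, the tin and the root pick stay where they are on the board; nothing goes into the white tub.

Things in the scene. Friction and masses are not known exactly. Their poses are not given: they have to be found in the camera images.
- board: Pale wooden potting board, fixed, 300 (its x) by 360 mm (its y). Origin on the bench top under its centre, z up. Its flat top is 90 mm above the origin. Both ends (y = +180 and -180 mm) are open, with a clear drop; a rail 14 mm high and 12 mm wide runs along each long side (rail centres at x = +-144 mm). The slab is 20 mm thick, open below at its ends.
- green_tub: Green open-topped plastic tub for spent stones, fixed and empty, 280 (its x) by 180 (its y) by 62 mm high, walls 4 mm, its axes parallel to the board's. Origin under the centre of its floor. It is tucked about 15 mm under one open end of the board (at +y or -y of the board), its rim 8 mm below the underside of the board.
- white_tub: White tub of the same size, fixed, with clean pale pumice in it, tucked in the same way under the other end of the board. No spent stone may go in here.
- stone1: Spent lava stone, dark red-brown rough lump, 24 to 31 mm across and 20 mm high, about 18 g (varies), loose on the board. Origin at its centre, 10 mm above its flat underside. At the start the stones lie in two loose rows along the board's y, at board x -115 to -85 mm and +42 to +68 mm; stones of a row are 80 mm or more apart, and both rows run clear to both ends.
- stone2: Spent lava stone, dark red-brown rough lump, 24 to 31 mm across and 20 mm high, about 18 g (varies), loose on the board. Origin at its centre, 10 mm above its flat underside. Slides when pushed, hardly rolls.
- stone3: Spent lava stone, dark red-brown rough lump, 24 to 31 mm across and 20 mm high, about 18 g (varies), loose on the board. Origin at its centre, 10 mm above its flat underside. Slides when pushed, hardly rolls.
- stone4: Spent lava stone, dark red-brown rough lump, 24 to 31 mm across and 20 mm high, about 18 g (varies), loose on the board. Origin at its centre, 10 mm above its flat underside. Slides when pushed, hardly rolls.
- mini_pot: Small empty dark blue pot, loose, standing on the board between the two rows of stones, 52 mm across and 36 mm high. Origin at the centre of its underside. To be left where it stands.
- wire_spool: Spool of copper wire with black flanges, loose, standing on end on the board between the two rows of stones, 44 mm across and 30 mm high. Origin at the centre of its underside. To be left where it stands.
- root_pick: Root pick, loose, lying along the board's y near the rail at its +x side: dark wooden handle 17 mm wide and 16 mm high and a thin bent steel hook, 175 mm long in all. Origin on its underside about mid-length, its x along the tool towards the hook. To be left where it lies.
- paste_tin: Flat round aluminium tin with a yellow lid, loose, standing on the board between the two rows of stones, 40 mm across and 22 mm high. Origin at the centre of its underside. To be left where it stands.

How it is judged:
By the outcome, as a careful person would: the job done as asked, in the order asked, and still so for the second after the job is handed in, with the robot touching nothing.
It also fails if it takes over 64 s, if anything falls off the work surface, if the arm or the gripper's body presses on something with over 40 N, if the wrist force passes 120 N, or if a joint passes its speed limit or range.

ROBOT

A 6-joint arm with a two-finger parallel gripper is mounted at the origin on the work surface. World frame = base frame: x ahead of the robot, y to its left, z up, the work surface at z = 0. Lengths are in m, angles in degrees, forces in N, time in s.
With the tool pointing down it reaches from about 0.35 to 0.875 m from the base axis. Payload 4.2 kg.
Tool frame: the origin (TCP) lies between the finger pads; the fingertips stand 19 mm ahead of it and the grasp point (between the pads) is the TCP; z points along the fingers, y is the line along which they close (so a half turn about z gives the same grasp; the last joint's range is limited). The gripper opens to 87 mm and grips with 3 to 60 N. Pads are 19 mm wide; open, the fingers measure 117 mm over their backs; the gripper's body (75 mm by 190 mm) begins 51 mm behind the grasp point.
Start: joints at [-57.834, 22.042, 0.453, 0, -68.411, -14.817], TCP at [0.186, -0.597, 0.242] pointing down, gripper open.
Joint ranges: [-179.83, 179.83], [-69.29, 118.12], [-61.27, 80.66], [-181.25, 117.63], [-171.15, -9.14], [-177.46, 177.46]. Speed limits (degrees/s): [159.86, 159.86, 180, 180, 180, 180].

INTERFACE

Orientations are given as a 3x3 rotation matrix whose columns are the frame's x, y, z axes.
In Python, from station import r gives the robot as it stands.
- The arm moves only by the tool drive_tool, never from a script. Its argument "steps" is one flat list of numbers, 7 for each row, row after row: the turn, a rotation vector about the tool's x, y, z in rad, then the shift along the tool's x, y, z in m, then the opening, from 0 (shut) to 1 (fully open). A call has 1 to 10 rows; each row shifts and turns the commanded pose from where the row before left it, along the tool's axes as they then stand; what a row does not reach is not made up. A row lasts 1/12 s, in which the tool goes at most 41.7 mm and 7.16 degrees, less where a joint would pass 70% of its speed; a pose out of reach is approached as far as the arm can. A call is refused whole if a number of a shift passes 0.0417 or a number of a turn 0.125, either way. A call with a gripper value outside its range is refused whole. The fingers move at their own pace and stop on an object; the grip force is fixed at half the most. Time passes only in rows, so rows that do not move let the fingers close. It gives the time, the measured TCP pose, the force, the opening and the grip force at its end, in the units of the state.
- r.sense(): the state, without advancing time (a new reading comes with each control period).
- r.capture(name): name is "side" or "top"; returns the picture (480x640x3 uint8, blue, green, red); there is no depth.
- r.camera_params(name): a dict with "camera_matrix" (3x3 intrinsics, pixels), "extrinsics" (4x4, takes a point from world to camera coordinates). Camera axes: x right, y down, z forward; pixel columns grow to the right and rows downward; lengths in m; the calibration is good to about 2 mm. A picture is of the moment at which its call begins. camera_params takes no time and is no camera call.
- r.finish_job(): hands the job in; it is judged then, once.
The state is a dict: "time_s": time; "joints": joint angles; "joint_velocities": joint speeds; "effort": joint torques, N m; "tcp_pos": TCP position; "ee_rot": TCP orientation; "wrist_force": force on the tool from outside, world axes, zero at the start; "moment": the same for the moment, N m; "gripper_width": opening from 0.0 (shut) to 1.0 (fully open); "gripper_force": force on a finger pad.
Only numpy, scipy, OpenCV 4.12 (cv2) and the standard library are available. Lean on these libraries where they do the work, as an engineer would, in place of code of your own. Each camera call takes 0.05 s, during which the arm holds its last target. There are 200 camera calls.

## Working session

There is one attempt and no reset: what is moved stays moved. The work goes in short steps, Python scripts to look and compute and a tool call to move; the robot and the scene stay as the last step left them, time stands still between calls to the robot, and variables do not carry over. Pictures are saved under pics/ and viewed, at most 10 in all, crops included, and the job is handed in when it is done.

Besides the shell and the picture viewer there is one more tool, called after "Request:" as name(argument=value, ...) on one line, values as JSON. drive_tool: Moves the arm, as the interface text tells. Its arguments: {"type":"object","properties":{"steps":{"type":"array"}},"required":["steps"]}

```bash
mkdir -p pics; python3 - <<'E'
from station import r
import cv2
for n in("top","side"):
    cv2.imwrite(f"pics/{n}0.png",r.capture(n)); p=r.camera_params(n); print(p["camera_matrix"],p["extrinsics"])
s=r.sense();print(s["time_s"],s["tcp_pos"],s["ee_rot"],s["wrist_force"],s["gripper_width"])
E
```

```text
[[572.75970845   0.         315.19196938]
 [  0.         572.75970845 242.44379468]
 [  0.           0.           1.        ]] [[ 0.02057097 -0.99956785  0.02099865 -0.00387105]
 [-0.99415758 -0.02267656 -0.10552947  0.59188   ]
 [ 0.10596005 -0.01870512 -0.99419444  1.15703595]
 [ 0.          0.          0.          1.        ]]
[[547.65126619   0.         310.44257143]
 [  0.         547.65126619 237.56506013]
 [  0.           0.           1.        ]] [[-0.60908189 -0.79291165  0.01761738  0.38243458]
 [-0.52481753  0.38628993 -0.75851608  0.36829391]
 [ 0.59463082 -0.47124432 -0.65141613  0.56129135]
 [ 0.          0.          0.          1.        ]]
0.1 [ 0.18624241 -0.59608708  0.24057138] [[-9.54541423e-01 -2.98077488e-01 -6.94401708e-04]
 [-2.98078275e-01  9.54539654e-01  1.84164291e-03]
 [ 1.13881672e-04  1.96491051e-03 -9.99998063e-01]] [ 0.53992444  0.47233188 -0.58023451] 0.9953628806187446
```

View pics/top0.png

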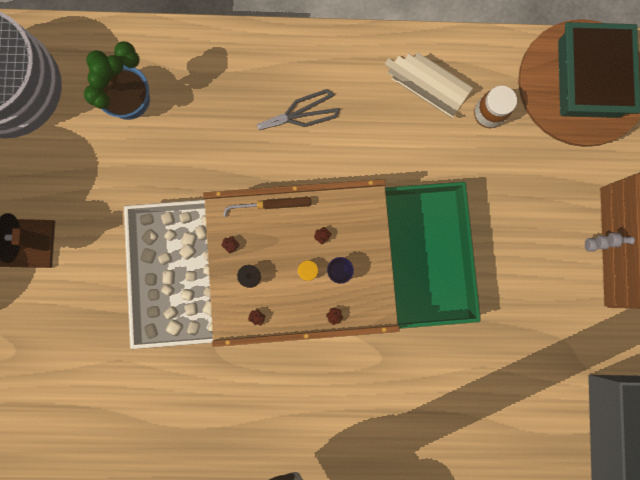

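View pics/side0.png

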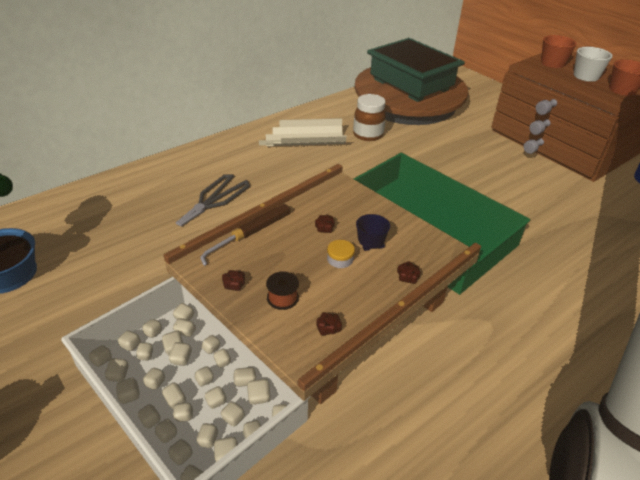

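The top view shows the green tub on the right, at world -y (board -y), and the white tub on the left. The stones are near (231,244), (322,235), (257,317) and (335,316). The spool is at (249,276), the tin at (308,270), the pot at (341,270), and the pick at (226–312, 203–215).

```bash
cat > h.py <<'E'
import numpy as np, cv2
from station import r
def ray(n,uv,z):
    p=r.camera_params(n);K=p["camera_matrix"];E=np.array(p["extrinsics"]);R=E[:3,:3];t=E[:3,3]
    c=-R.T@t; d=R.T@np.linalg.inv(K)@np.array([uv[0],uv[1],1.]); return (c+d*(z-c[2])/d[2])
def blobs(im,box=None):
    h=cv2.cvtColor(im,cv2.COLOR_BGR2HSV); b,g,rr=[im[...,i].astype(int) for i in range(3)]
    m=((rr<110)&(rr>g*1.8)&(rr>b*1.5)&(rr>25)).astype(np.uint8)
    if box:
        k=np.zeros_like(m);x0,y0,x1,y1=box;k[y0:y1,x0:x1]=1;m*=k
    n,l,s,c=cv2.connectedComponentsWithStats(cv2.morphologyEx(m,cv2.MORPH_CLOSE,np.ones((5,5))))
    return [(c[i],s[i]) for i in range(1,n) if s[i][4]>60]
E
python3 - <<'E'
from h import *
im=cv2.imread("pics/top0.png")
C=np.array([ray("top",p,.104)[:2] for p in[(205,193),(385,182),(213,345),(398,329)]]);print("corners",C.round(4))
c=C.mean(0);y=(C[0]-C[1])+(C[2]-C[3]);y/=np.linalg.norm(y);x=np.array([y[1],-y[0]]);print("board",c,"y",y,np.degrees(np.arctan2(-y[0],y[1])))
f=lambda q:(np.array([(q[:2]-c)@x,(q[:2]-c)@y])*1e3).round(0)
for k in C:print(f(k))
for cc,s in blobs(im,(200,180,400,350)):
    q=ray("top",cc,.10);print("stone?",cc.round(0),s,q.round(3),f(q))
ims=cv2.imread("pics/side0.png")
for cc,s in blobs(ims,(160,170,480,400)):
    q=ray("side",cc,.10);print("side?",cc.round(0),s[2:],q.round(3),f(q))
for n,p,z in[("spool",(249,276),.12),("tin",(308,270),.112),("pot",(341,270),.126),("pickL",(257,205),.106),("pickH",(262,209),.098),("hook",(226,215),.095),("handle end low",(311,207),.098)]:print(n,f(ray("top",p,z)))
E
```

```text
corners [[ 0.6765  0.228 ]
 [ 0.7072 -0.125 ]
 [ 0.3833  0.2009]
 [ 0.4204 -0.1523]]
board [0.54685855 0.03788443] y [-0.09564303  0.9954157 ] 5.488331141360702
[147. 177.]
[ 144. -178.]
[-147.  178.]
[-144. -177.]
stone? [322. 235.] [315 228  15  15 151] [ 0.6   -0.002  0.1  ] [ 49. -45.]
stone? [229. 244.] [222 237  14  15 133] [0.577 0.178 0.1  ] [ 44. 137.]
stone? [334. 316.] [327 309  15  15 160] [ 0.443 -0.029  0.1  ] [-110.  -57.]
stone? [256. 317.] [249 310  14  15 130] [0.437 0.122 0.1  ] [-101.   94.]
side? [324. 223.] [ 17  16 205] [ 0.598 -0.002  0.1  ] [ 47. -45.]
side? [408. 273.] [ 21  19 293] [ 0.442 -0.029  0.1  ] [-111.  -56.]
side? [232. 280.] [ 20  18 244] [0.577 0.177 0.1  ] [ 43. 136.]
side? [328. 323.] [ 23  20 348] [0.437 0.12  0.1  ] [-102.   93.]
spool [-22. 100.]
tin [-19. -13.]
pot [-24. -75.]
pickL [116.  77.]
pickH [109.  68.]
hook [102. 140.]
handle end low [106. -28.]
```

The four stones are found and the two views agree. Board yaw is about 5.5°. I'll line the tool's x up with the sweep direction and leave a 14 mm gap between the fingers, so each stone rests against both of them.

Request:
drive_tool(steps=[0,0,-0.124,0,0,0,0.16,0,0,-0.124,0,0,0,0.16,0,0,-0.124,0,0,0,0.16,0,0,-0.124,0,0,0,0.16,0,0,-0.124,0,0,0,0.16,0,0,-0.124,0,0,0,0.16,0,0,-0.124,0,0,0,0.16,0,0,-0.124,0,0,0,0.16,0,0,-0.124,0,0,0,0.16,0,0,-0.124,0,0,0,0.16])

```text
time_s: 0.93
tcp_pos: [0.1863, -0.5962, 0.2409]
ee_rot: [[-0.022, -1.0, -0.0], [-1.0, 0.022, 0.001], [-0.001, 0.0, -1.0]]
wrist_force: [0.0, 0.2, -0.4]
gripper_width: 0.327
gripper_force: 0.0
```

Request:
drive_tool(steps=[0,0,-0.124,0,0,0,0.16,0,0,0,0,0,0,0.16,0,0,0,0,0,0,0.16])

```text
time_s: 1.18
tcp_pos: [0.1864, -0.5963, 0.2411]
ee_rot: [[0.093, -0.996, -0.0], [-0.996, -0.093, 0.001], [-0.001, 0.0, -1.0]]
wrist_force: [0.2, -0.6, -0.2]
gripper_width: 0.178
gripper_force: 0.0
```

```bash
cat >> h.py <<'E'
c=np.array([.5469,.0379]);by=np.array([-.0956,.9954]);bx=np.array([.9954,.0956])
def st(tgt=None,z=None):
    s=r.sense();p=np.array(s["tcp_pos"]);R=np.array(s["ee_rot"]);q=p[:2]-c
    print("t",round(s["time_s"],2),"board mm",(q@bx*1e3).round(1),(q@by*1e3).round(1),"z",p[2].round(4),"F",np.round(s["wrist_force"],1),"w",round(s["gripper_width"],3),"j",np.round(s["joints"],0))
    T=np.c_[np.r_[-by,0],np.r_[-bx,0],[0,0,-1]]
    print("turn needed(tool)",cv2.Rodrigues(R.T@T)[0].ravel().round(4))
    if tgt: print("shift(tool)",(R.T@(np.r_[c+bx*tgt[0]/1e3+by*tgt[1]/1e3,z]-p)).round(4))
E
python3 -c "
from h import *
st((-110,-22),.2)"
```

```text
t 1.18 board mm -419.5 -596.9 z 0.2411 F [ 0.2 -0.6 -0.2] w 0.178 j [-58.  22.   0.  -0. -68.  63.]
turn needed(tool) [ 0.0003  0.0009 -0.003 ]
shift(tool) [-0.5757 -0.3078  0.0415]
```

Request:
drive_tool(steps=[0,0,-0.003,-0.036,-0.0192,0.0025,0.16,0,0,0,-0.036,-0.0192,0.0025,0.16,0,0,0,-0.036,-0.0192,0.0025,0.16,0,0,0,-0.036,-0.0192,0.0025,0.16,0,0,0,-0.036,-0.0192,0.0025,0.16,0,0,0,-0.036,-0.0192,0.0025,0.16,0,0,0,-0.036,-0.0192,0.0025,0.16,0,0,0,-0.036,-0.0192,0.0025,0.16])

```text
time_s: 1.85
tcp_pos: [0.311, -0.2931, 0.2216]
ee_rot: [[0.095, -0.995, 0.001], [-0.995, -0.095, -0.0], [0.0, -0.001, -1.0]]
wrist_force: [1.8, -0.9, 0.5]
gripper_width: 0.163
gripper_force: 0.0
```

Request:
drive_tool(steps=[0,0,0,-0.036,-0.0192,0.0025,0.16,0,0,0,-0.036,-0.0192,0.0025,0.16,0,0,0,-0.036,-0.0192,0.0025,0.16,0,0,0,-0.036,-0.0192,0.0025,0.16,0,0,0,-0.036,-0.0192,0.0025,0.16,0,0,0,-0.036,-0.0192,0.0025,0.16,0,0,0,-0.036,-0.0192,0.0025,0.16,0,0,0,-0.036,-0.0192,0.0025,0.16,0,0,0,0,0,0,0.16,0,0,0,0,0,0,0.16])

```text
time_s: 2.68
tcp_pos: [0.4357, 0.0087, 0.2012]
ee_rot: [[0.1, -0.995, -0.001], [-0.995, -0.1, -0.0], [0.0, 0.001, -1.0]]
wrist_force: [-0.3, -0.5, 0.3]
gripper_width: 0.162
gripper_force: 0.0
```

```bash
python3 -c "
from h import *
st((-110,-20),.113)
cv2.imwrite('pics/s1.png',r.capture('side'))"
```

```text
t 2.68 board mm -113.5 -18.4 z 0.2012 F [-0.3 -0.5  0.3] w 0.162 j [ 23.   6. -28.  -0. -56. -17.]
turn needed(tool) [ 0.0008 -0.0002  0.0046]
shift(tool) [ 0.0016 -0.0036  0.0882]
```

View pics/s1.png

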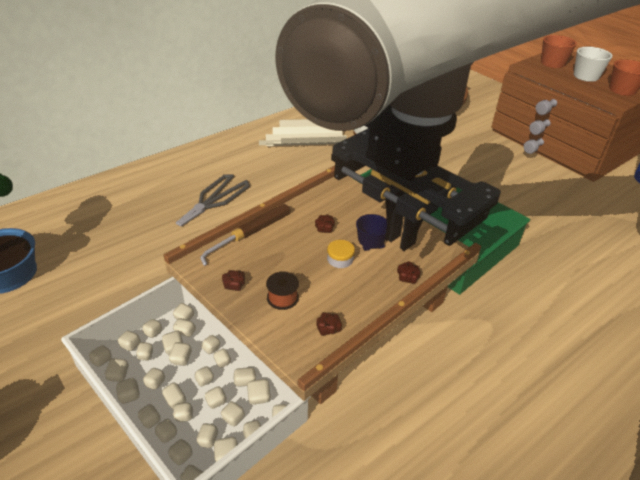

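The gripper is over the board, with its fingertips at about (400,240) and the near-row stone at (408,272). I'll descend behind that stone.

Request:
drive_tool(steps=[0,0,0.0045,0.0015,-0.0035,0.02,0.16,0,0,0,0,0,0.02,0.16,0,0,0,0,0,0.02,0.16,0,0,0,0,0,0.015,0.16,0,0,0,0,0,0.01,0.16,0,0,0,0,0,0,0.16])

```text
time_s: 3.23
tcp_pos: [0.4368, 0.0038, 0.1147]
ee_rot: [[0.09, -0.996, -0.005], [-0.996, -0.09, -0.001], [0.001, 0.005, -1.0]]
wrist_force: [-0.4, 0.8, -0.9]
gripper_width: 0.157
gripper_force: 0.0
```

```bash
python3 -c "
from h import *
st((-110,-170),.116)
im=r.capture('side')
for cc,s in blobs(im,(160,170,480,400)):
    q=ray('side',cc,.10)[:2]-c;print(cc.round(),s[2:],(q@bx*1e3).round(),(q@by*1e3).round())"
```

```text
t 3.23 board mm -112.9 -23.4 z 0.1147 F [-0.4  0.8 -0.9] w 0.157 j [ 22.  12. -35.  -0. -43. -17.]
turn needed(tool) [ 0.0051 -0.001  -0.0056]
shift(tool) [ 0.1466 -0.0037 -0.0011]
[323. 226.] [ 16  12 136] 44.0 -39.0
[233. 279.] [ 20  17 242] 43.0 135.0
[328. 324.] [ 23  20 351] -102.0 93.0
```

Request:
drive_tool(steps=[0.005,0,-0.0055,0.006,-0.0025,0,0.16,0,0,0,0.01,0,0,0.16,0,0,0,0.014,0,0,0.16,0,0,0,0.014,0,0,0.16,0,0,0,0.014,0,0,0.16,0,0,0,0.014,0,0,0.16,0,0,0,0.014,0,0,0.16,0,0,0,0.014,0,0,0.16])

```text
time_s: 3.95
tcp_pos: [0.4518, -0.095, 0.1176]
ee_rot: [[0.099, -0.995, 0.007], [-0.995, -0.099, 0.001], [0.0, -0.007, -1.0]]
wrist_force: [-0.1, 0.3, 0.6]
gripper_width: 0.157
gripper_force: 0.1
```

```bash
python3 -c "
from h import *
st((-110,-190),.116)
cv2.imwrite('pics/s2.png',r.capture('side')[140:340,330:600].repeat(2,0).repeat(2,1))"
```

```text
t 3.95 board mm -107.4 -123.2 z 0.1176 F [-0.1  0.3  0.6] w 0.157 j [  8.  14. -32.   0. -44.  -3.]
turn needed(tool) [-0.0072  0.      0.0033]
shift(tool) [0.0668 0.0028 0.0016]
```

View pics/s2.png

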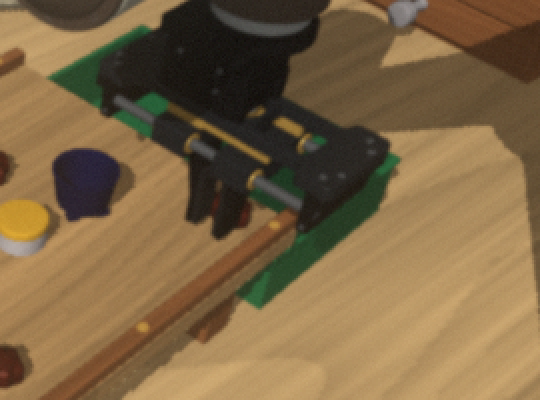

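The stone sits ahead of the fingers, at about (235,212) in the crop, and is well captured. I'll keep sweeping past the edge.

Request:
drive_tool(steps=[-0.007,0,0.003,0.012,0.001,0,0.16,0,0,0,0.014,0,0,0.16,0,0,0,0.014,0,0,0.16,0,0,0,0.014,0,0,0.16,0,0,0,0.014,0,0,0.16,0,0,0,0,0,0,0.16])

```text
time_s: 4.5
tcp_pos: [0.4574, -0.1633, 0.1173]
ee_rot: [[0.094, -0.996, -0.0], [-0.996, -0.094, -0.001], [0.001, 0.0, -1.0]]
wrist_force: [0.5, 0.1, -1.5]
gripper_width: 0.159
gripper_force: 0.0
```

Request:
drive_tool(steps=[0,0,0,0,0,-0.02,0.16,0,0,0,-0.02,0,-0.03,0.16,0,0,0,-0.04,0,0,0.16,0,0,0,-0.04,0,0,0.16,0,0,0,-0.04,0,0,0.16,0,0,0,-0.04,0,0,0.16,0,0,0,-0.04,0,0,0.16,0,0,0,-0.04,0,0,0.16,0,0,0,-0.04,0,0,0.16,0,0,0,0,0,0,0.16])

```text
time_s: 5.33
tcp_pos: [0.4285, 0.143, 0.1678]
ee_rot: [[0.104, -0.995, 0.002], [-0.995, -0.104, 0.003], [-0.002, -0.002, -1.0]]
wrist_force: [0.1, -0.6, 0.4]
gripper_width: 0.164
gripper_force: 0.0
```

```bash
python3 -c "
from h import *
st((-102,131),.168)
im=r.capture('side');cv2.imwrite('pics/s3.png',im)
for cc,s in blobs(im,(160,140,540,400)):
    q=ray('side',cc,.10)[:2]-c;print(cc.round(),s[2:],(q@bx*1e3).round(),(q@by*1e3).round())"
```

```text
t 5.33 board mm -107.8 115.9 z 0.1678 F [ 0.1 -0.6  0.4] w 0.164 j [ 39.   9. -29.  -0. -51. -33.]
turn needed(tool) [-0.0021  0.0024  0.0084]
shift(tool) [-0.015  -0.0059 -0.0002]
[233. 280.] [ 20  18 268] 43.0 135.0
[329. 325.] [ 23  20 312] -104.0 93.0
```

View pics/s3.png

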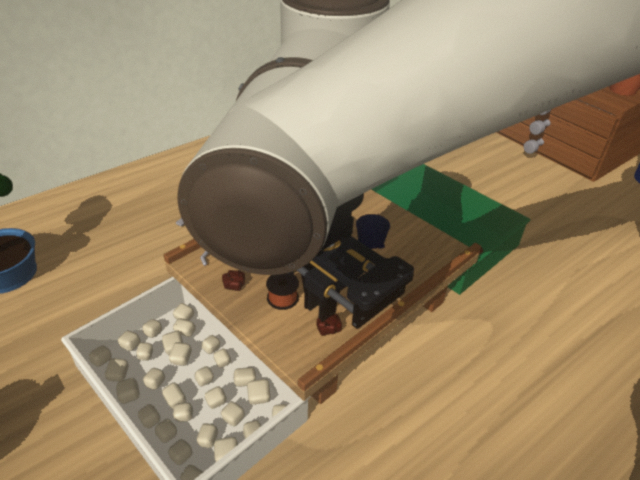

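The first stone is gone from the board. The second stone of the row is at (329,325), directly under the gripper. I'll back off behind it, descend and sweep.

Request:
drive_tool(steps=[0,0,0.008,-0.015,-0.0055,0,0.16,0,0,0,0,0,0.015,0.16,0,0,0,0,0,0.015,0.16,0,0,0,0,0,0.015,0.16,0,0,0,0,0,0.006,0.16,0,0,0,0,0,0,0.16])

```text
time_s: 5.88
tcp_pos: [0.4311, 0.1513, 0.1145]
ee_rot: [[0.087, -0.996, -0.005], [-0.996, -0.087, -0.002], [0.002, 0.005, -1.0]]
wrist_force: [0.6, -0.0, 0.2]
gripper_width: 0.159
gripper_force: 0.0
```

```bash
python3 -c "
from h import *
st((-103,-190),.116)
im=r.capture('side')
for cc,s in blobs(im,(160,140,540,400)):
    q=ray('side',cc,.10)[:2]-c;print(cc.round(),s[2:],(q@bx*1e3).round(),(q@by*1e3).round())"
```

```text
t 5.88 board mm -104.4 124.0 z 0.1145 F [ 0.6 -0.   0.2] w 0.159 j [ 40.  14. -32.  -0. -44. -35.]
turn needed(tool) [ 0.0048 -0.0017 -0.0084]
shift(tool) [ 0.314 -0.004 -0.001]
```

Request:
drive_tool(steps=[0.004,0,-0.008,0.006,-0.0005,0,0.16,0,0,0,0.01,0,0,0.16,0,0,0,0.014,0,0,0.16,0,0,0,0.014,0,0,0.16,0,0,0,0.014,0,0,0.16,0,0,0,0.014,0,0,0.16,0,0,0,0.014,0,0,0.16,0,0,0,0.014,0,0,0.16,0,0,0,0.014,0,0,0.16,0,0,0,0.014,0,0,0.16])

```text
time_s: 6.77
tcp_pos: [0.445, 0.0241, 0.1164]
ee_rot: [[0.096, -0.995, 0.004], [-0.995, -0.096, 0.001], [-0.0, -0.004, -1.0]]
wrist_force: [-0.4, -0.1, 0.1]
gripper_width: 0.16
gripper_force: 0.1
```

```bash
python3 -c "
from h import *
st((-103,-190),.116)
im=r.capture('side')
for cc,s in blobs(im,(160,140,540,400)):
    q=ray('side',cc,.10)[:2]-c;print(cc.round(),s[2:],(q@bx*1e3).round(),(q@by*1e3).round())"
```

```text
t 6.77 board mm -102.8 -4.0 z 0.1164 F [-0.4 -0.1  0.1] w 0.16 j [ 24.  13. -34.   0. -43. -19.]
turn needed(tool) [-0.0037  0.0005  0.0008]
shift(tool) [0.186  0.0004 0.0003]
[232. 280.] [ 21  17 240] 43.0 137.0
```

Request:
drive_tool(steps=[-0.004,0,0,0.014,0,0,0.16,0,0,0,0.014,0,0,0.16,0,0,0,0.014,0,0,0.16,0,0,0,0.014,0,0,0.16,0,0,0,0.014,0,0,0.16,0,0,0,0.014,0,0,0.16,0,0,0,0.014,0,0,0.16,0,0,0,0.014,0,0,0.16,0,0,0,0.014,0,0,0.16,0,0,0,0.014,0,0,0.16])

```text
time_s: 7.65
tcp_pos: [0.4583, -0.115, 0.1163]
ee_rot: [[0.096, -0.995, -0.001], [-0.995, -0.096, -0.0], [0.0, 0.001, -1.0]]
wrist_force: [0.4, 0.8, 0.4]
gripper_width: 0.157
gripper_force: 0.2
```

```bash
python3 -c "
from h import *
st((-105,-190),.116)
cv2.imwrite('pics/s4.png',r.capture('side')[140:340,330:600].repeat(2,0).repeat(2,1))"
```

```text
t 7.65 board mm -102.8 -143.8 z 0.1163 F [0.4 0.8 0.4] w 0.157 j [  6.  15. -30.   0. -44.  -0.]
turn needed(tool) [ 0.0006 -0.0001  0.0008]
shift(tool) [0.0462 0.0023 0.0003]
```

View pics/s4.png

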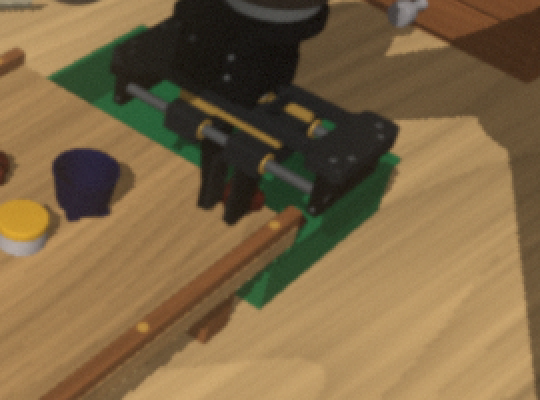

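The second stone is ahead of the fingers at the board edge. I'll finish this sweep, lift, and move to the far row.

Request:
drive_tool(steps=[0,0,0,0.014,0,0,0.16,0,0,0,0.014,0,0,0.16,0,0,0,0.014,0,0,0.16,0,0,0,0.008,0,0,0.16,0,0,0,0,0,0,0.16,0,0,0,0,0,-0.03,0.16,0,0,0,0,0,-0.035,0.16,0,0,0,-0.03,-0.025,0,0.16,0,0,0,-0.03,-0.025,0,0.16])

```text
time_s: 8.45
tcp_pos: [0.5082, -0.0989, 0.1835]
ee_rot: [[0.094, -0.996, 0.004], [-0.996, -0.094, 0.0], [0.0, -0.004, -1.0]]
wrist_force: [0.7, 0.5, -1.2]
gripper_width: 0.16
gripper_force: 0.0
```

Request:
drive_tool(steps=[0,0,0,-0.03,-0.025,0,0.16,0,0,0,-0.03,-0.025,0,0.16,0,0,0,-0.03,-0.025,0,0.16,0,0,0,-0.03,-0.025,0,0.16,0,0,0,0,0,0,0.16,0,0,0,0,0,0,0.16])

```text
time_s: 8.95
tcp_pos: [0.5955, 0.0324, 0.1797]
ee_rot: [[0.1, -0.995, -0.003], [-0.995, -0.1, -0.0], [-0.0, 0.003, -1.0]]
wrist_force: [-0.9, 0.5, -0.3]
gripper_width: 0.158
gripper_force: 0.0
```

```bash
python3 -c "
from h import *
st((46.5,-9),.116)
for n in('side','top'):
  im=r.capture(n)
  for cc,s in blobs(im,(160,140,540,400)):
    q=ray(n,cc,.10)[:2]-c;print(n,cc.round(),s[2:],(q@bx*1e3).round(),(q@by*1e3).round())"
```

```text
t 8.95 board mm 47.8 -10.1 z 0.1797 F [-0.9  0.5 -0.3] w 0.158 j [ 19.  22.  -9.  -0. -59. -13.]
turn needed(tool) [0.0028 0.0001 0.0044]
shift(tool) [-0.0011  0.0012  0.0637]
side [324. 223.] [ 18  16 222] 47.0 -45.0
side [233. 280.] [ 19  18 231] 43.0 135.0
top [408. 304.] [11 13 79] -97.0 -201.0
top [424. 308.] [10 12 65] -108.0 -232.0
```

Two stones are now in the green tub, seen from the top camera at (408,304) and (424,308). I'll descend behind stone 3.

Request:
drive_tool(steps=[0.003,0,0.004,-0.001,0.001,0.015,0.16,0,0,0,0,0,0.015,0.16,0,0,0,0,0,0.015,0.16,0,0,0,0,0,0.012,0.16,0,0,0,0,0,0.006,0.16,0,0,0,0,0,0,0.16])

```text
time_s: 9.55
tcp_pos: [0.5926, 0.0298, 0.1161]
ee_rot: [[0.091, -0.996, -0.002], [-0.996, -0.091, -0.001], [0.0, 0.002, -1.0]]
wrist_force: [0.3, 0.5, -0.3]
gripper_width: 0.159
gripper_force: 0.0
```

```bash
python3 -c "
from h import *
st((47,-190),.116)"
```

```text
t 9.55 board mm 44.7 -12.4 z 0.1161 F [ 0.3  0.5 -0.3] w 0.159 j [ 19.  26. -13.  -0. -51. -13.]
turn needed(tool) [ 0.0021 -0.0005 -0.0043]
shift(tool) [ 0.1775 -0.003   0.0002]
```

Request:
drive_tool(steps=[0.002,0,-0.004,0.006,-0.002,0,0.16,0,0,0,0.01,0,0,0.16,0,0,0,0.014,0,0,0.16,0,0,0,0.014,0,0,0.16,0,0,0,0.014,0,0,0.16,0,0,0,0.014,0,0,0.16,0,0,0,0.014,0,0,0.16,0,0,0,0.014,0,0,0.16,0,0,0,0.014,0,0,0.16,0,0,0,0.014,0,0,0.16])

```text
time_s: 10.38
tcp_pos: [0.6085, -0.0978, 0.1172]
ee_rot: [[0.097, -0.995, 0.003], [-0.995, -0.097, 0.0], [0.0, -0.003, -1.0]]
wrist_force: [-0.3, -0.5, 0.7]
gripper_width: 0.164
gripper_force: 0.2
```

```bash
python3 -c "
from h import *
st((47,-190),.116)
im=r.capture('side');cv2.imwrite('pics/s5.png',im[140:340,290:560].repeat(2,0).repeat(2,1))"
```

```text
t 10.38 board mm 48.4 -141.0 z 0.1172 F [-0.3 -0.5  0.7] w 0.164 j [  6.  27. -10.   0. -52.  -0.]
turn needed(tool) [-0.0029 -0.      0.001 ]
shift(tool) [0.049  0.0014 0.0012]
```

View pics/s5.png

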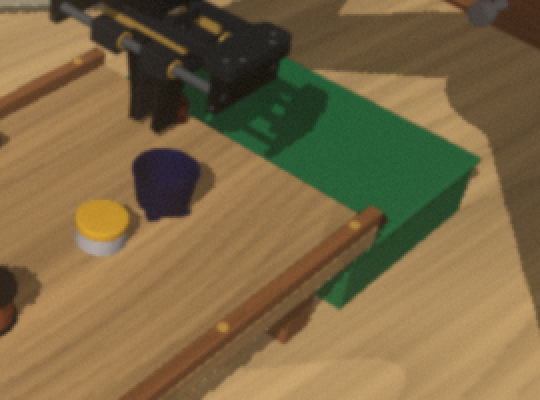

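Stone 3 is ahead of the fingers at about (180,108) in the crop, and the pot hasn't moved. I'll finish this sweep, then return for stone 4.

Request:
drive_tool(steps=[0,0,0,0.014,0,0,0.16,0,0,0,0.014,0,0,0.16,0,0,0,0.014,0,0,0.16,0,0,0,0.01,0,0,0.16,0,0,0,0,0,0,0.16,0,0,0,0,0,-0.03,0.16,0,0,0,0,0,-0.035,0.16,0,0,0,-0.04,0,0,0.16,0,0,0,-0.04,0,0,0.16,0,0,0,-0.04,0,0,0.16])

```text
time_s: 11.27
tcp_pos: [0.6015, -0.0276, 0.1831]
ee_rot: [[0.095, -0.995, 0.005], [-0.995, -0.095, 0.001], [-0.0, -0.005, -1.0]]
wrist_force: [0.4, -0.2, 0.3]
gripper_width: 0.159
gripper_force: 0.0
```

Request:
drive_tool(steps=[0,0,0,-0.04,0,0,0.16,0,0,0,-0.04,0,0,0.16,0,0,0,-0.04,0,0,0.16,0,0,0,-0.04,0,0,0.16,0,0,0,-0.04,0.002,0,0.16,0,0,0,-0.04,0.002,0,0.16,0,0,0,0,0,0,0.16,0,0,0,0,0,0,0.16])

```text
time_s: 11.93
tcp_pos: [0.5737, 0.2124, 0.1821]
ee_rot: [[0.101, -0.995, 0.003], [-0.995, -0.101, 0.0], [-0.0, -0.003, -1.0]]
wrist_force: [0.0, -0.2, -0.3]
gripper_width: 0.151
gripper_force: 0.0
```

```bash
python3 -c "
from h import *
st((43.5,170),.116)
for n in('side','top'):
  im=r.capture(n)
  for cc,s in blobs(im,(160,140,540,400)):
    q=ray(n,cc,.10)[:2]-c;print(n,cc.round(),s[2:],(q@bx*1e3).round(),(q@by*1e3).round())"
```

```text
t 11.93 board mm 43.4 171.2 z 0.1821 F [ 0.  -0.2 -0.3] w 0.151 j [ 35.  23.  -7.   0. -60. -30.]
turn needed(tool) [-0.0028  0.0001  0.0055]
shift(tool) [0.0012 0.0001 0.0661]
side [233. 280.] [ 21  19 264] 43.0 136.0
top [426. 229.] [ 13  14 116] 45.0 -250.0
top [229. 244.] [ 16  15 154] 44.0 136.0
top [424. 308.] [ 9 11 61] -107.0 -232.0
```

Request:
drive_tool(steps=[-0.003,0,0.005,0,0,0.015,0.16,0,0,0,0,0,0.015,0.16,0,0,0,0,0,0.015,0.16,0,0,0,0,0,0.014,0.16,0,0,0,0,0,0.006,0.16,0,0,0,0,0,0,0.16])

```text
time_s: 12.53
tcp_pos: [0.5738, 0.208, 0.1156]
ee_rot: [[0.09, -0.996, -0.003], [-0.996, -0.09, -0.002], [0.002, 0.003, -1.0]]
wrist_force: [0.9, 0.6, 0.6]
gripper_width: 0.16
gripper_force: 0.0
```

```bash
python3 -c "
from h import *
st((45,-190),.116)
for n in('side','top'):
  im=r.capture(n)
  for cc,s in blobs(im,(160,140,540,400)):
    q=ray(n,cc,.10)[:2]-c;print(n,cc.round(),s[2:],(q@bx*1e3).round(),(q@by*1e3).round())"
```

```text
t 12.53 board mm 43.1 166.8 z 0.1156 F [0.9 0.6 0.6] w 0.16 j [ 35.  27. -11.  -0. -52. -30.]
turn needed(tool) [ 0.0033 -0.0016 -0.0059]
shift(tool) [ 3.568e-01 -4.000e-03  2.000e-04]
top [426. 229.] [ 13  15 110] 46.0 -250.0
top [231. 243.] [ 13  15 120] 45.0 133.0
top [408. 302.] [14 13 73] -95.0 -201.0
top [424. 308.] [10 11 67] -108.0 -231.0
```

Request:
drive_tool(steps=[0.003,0,-0.005,0.006,-0.0015,0,0.16,0,0,0,0.01,0,0,0.16,0,0,0,0.014,0,0,0.16,0,0,0,0.014,0,0,0.16,0,0,0,0.014,0,0,0.16,0,0,0,0.014,0,0,0.16,0,0,0,0.014,0,0,0.16,0,0,0,0.014,0,0,0.16,0,0,0,0.014,0,0,0.16,0,0,0,0.014,0,0,0.16])

```text
time_s: 13.47
tcp_pos: [0.5885, 0.081, 0.1173]
ee_rot: [[0.097, -0.995, 0.003], [-0.995, -0.097, 0.0], [0.0, -0.003, -1.0]]
wrist_force: [-0.1, 0.2, 1.2]
gripper_width: 0.156
gripper_force: 0.2
```

```bash
python3 -c "
from h import *
st((46,-190),.116)"
```

```text
t 13.47 board mm 45.5 39.0 z 0.1173 F [-0.1  0.2  1.2] w 0.156 j [ 23.  26. -14.   0. -51. -18.]
turn needed(tool) [-0.003  -0.0001  0.001 ]
shift(tool) [ 0.229  -0.0003  0.0013]
```

Request:
drive_tool(steps=[-0.003,0,0,0.014,0,0,0.16,0,0,0,0.014,0,0,0.16,0,0,0,0.014,0,0,0.16,0,0,0,0.014,0,0,0.16,0,0,0,0.014,0,0,0.16,0,0,0,0.014,0,0,0.16,0,0,0,0.014,0,0,0.16,0,0,0,0.014,0,0,0.16,0,0,0,0.014,0,0,0.16,0,0,0,0.014,0,0,0.16])

```text
time_s: 14.3
tcp_pos: [0.602, -0.0581, 0.1172]
ee_rot: [[0.097, -0.995, -0.0], [-0.995, -0.097, -0.0], [0.0, 0.0, -1.0]]
wrist_force: [-0.4, -0.3, 0.4]
gripper_width: 0.164
gripper_force: 0.2
```

```bash
python3 -c "
from h import *
st((46,-190),.116)
im=r.capture('side');cv2.imwrite('pics/s6.png',im[140:340,290:560].repeat(2,0).repeat(2,1))"
```

```text
t 14.3 board mm 45.7 -100.9 z 0.1172 F [-0.4 -0.3  0.4] w 0.164 j [ 10.  27. -12.   0. -52.  -4.]
turn needed(tool) [ 0.0001 -0.0001  0.0012]
shift(tool) [ 0.0891 -0.0002  0.0012]
```

View pics/s6.png

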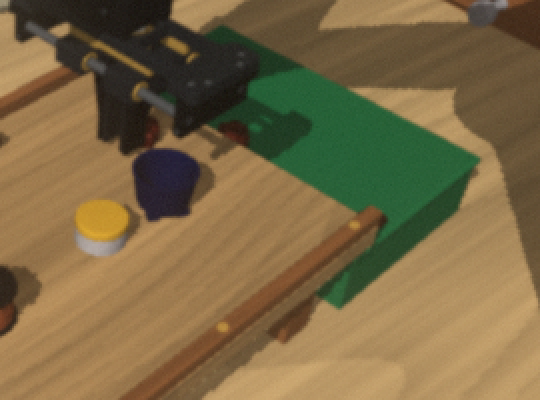

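Stone 4 is ahead of the fingers at (150,130), and stone 3 shows in the tub at (235,133). I'll finish this sweep, lift and retreat off to the side.

Request:
drive_tool(steps=[0,0,0,0.014,0,0,0.16,0,0,0,0.014,0,0,0.16,0,0,0,0.014,0,0,0.16,0,0,0,0.014,0,0,0.16,0,0,0,0.014,0,0,0.16,0,0,0,0.014,0,0,0.16,0,0,0,0.01,0,0,0.16,0,0,0,0,0,0,0.16,0,0,0,0,0,-0.035,0.16,0,0,0,0,0,-0.04,0.16])

```text
time_s: 15.18
tcp_pos: [0.6088, -0.1502, 0.1894]
ee_rot: [[0.096, -0.995, -0.009], [-0.995, -0.096, 0.001], [-0.002, 0.009, -1.0]]
wrist_force: [1.4, 1.1, -0.1]
gripper_width: 0.156
gripper_force: 0.0
```

Request:
drive_tool(steps=[0,0,0,0,0,-0.04,0.16,0,0,0,0.035,0.02,0,0.16,0,0,0,0.035,0.02,0,0.16,0,0,0,0.035,0.02,0,0.16,0,0,0,0.035,0.02,0,0.16,0,0,0,0.035,0.02,0,0.16,0,0,0,0.035,0.02,0,0.16,0,0,0,0.035,0.02,0,0.16,0,0,0,0.035,0.02,0,0.16,0,0,0,0,0,0,0.16])

```text
time_s: 16.02
tcp_pos: [0.4757, -0.4495, 0.2318]
ee_rot: [[0.09, -0.996, -0.001], [-0.996, -0.09, -0.001], [0.001, 0.001, -1.0]]
wrist_force: [0.7, 0.8, -0.3]
gripper_width: 0.158
gripper_force: 0.0
```

```bash
python3 -c "
from h import *
st()
im=r.capture('top');cv2.imwrite('pics/t7.png',im)
for cc,s in blobs(im,(120,140,540,400)): print(cc.round(),s[2:])"
```

```text
t 16.02 board mm -117.5 -478.3 z 0.2318 F [ 0.7  0.8 -0.3] w 0.158 j [-29.  25.   4.   0. -69.  34.]
turn needed(tool) [ 0.0012 -0.0007 -0.0052]
[421. 229.] [ 24  14 219]
[408. 303.] [13 13 86]
[424. 309.] [10 14 78]
```

View pics/t7.png

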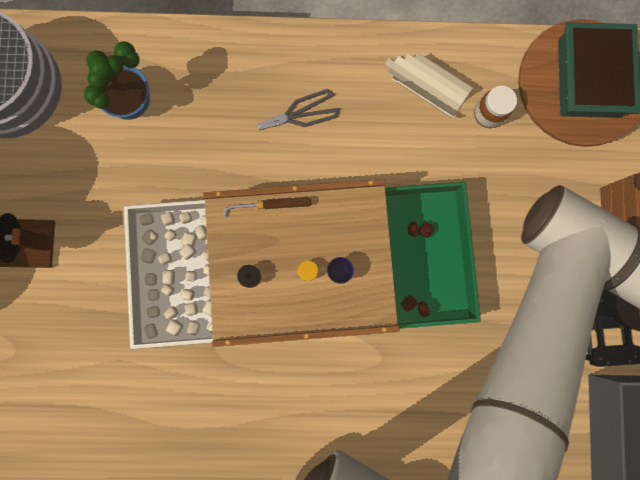

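All four stones lie in the green tub, at (414,229), (428,229), (408,303) and (424,309). The spool, tin, pot and pick are where they were, and the arm is clear of everything.

```bash
python3 -c "
from station import r
print(r.finish_job())"
```

```text
the job is handed in; nothing more can be done
None
```

I pushed all four lava stones off the board into the green tub, left the pot, spool, tin and root pick where they were, put nothing in the white tub, and handed the job in at about 16 s of the 64 s allowed.

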